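# Set the paper-stop gauge and wedge it fast

## Robot

A 6-joint arm with a two-finger parallel gripper is mounted at the origin on a cart in front of the work surface, level with it; the furniture and walls round the work are solid. World frame = base frame: x ahead of the robot, y to its left, z up, the work surface at z = 0. Lengths are in m, angles in degrees, forces in N, time in s.
With the tool pointing down it reaches from about 0.4 to 0.825 m from the base axis. Payload 7 kg.
Tool frame: the origin (TCP) lies midway between the tips of the shut fingers; the grasp point (between the pads) lies 19 mm behind it; z points along the fingers, y is the line along which they close (so a half turn about z gives the same grasp; the last joint's range is limited). The gripper opens to 88 mm and grips with 3 to 60 N. Pads are 19 mm wide; open, the fingers measure 130 mm over their backs; the gripper's body (78 mm by 193 mm) begins 47 mm behind the grasp point.
Start: joints at [84.803, 20.546, 0.682, 0, -70.136, -16.507], TCP at [0.25, 0.627, 0.227] pointing down, gripper open.
Joint ranges: [-176.03, 176.03], [-82.01, 121.73], [-58.28, 71.71], [-173.87, 95.51], [-174.79, -0.11], [-173.66, 173.66]. Speed limits (degrees/s): [136.94, 136.94, 172.46, 180, 180, 180].

## Interface

Orientations are given as a 3x3 rotation matrix whose columns are the frame's x, y, z axes.
In Python, from rig import robot gives the robot as it stands. Calls block until the motion is done:
- robot.goto(position, orientation): joint-space move of the TCP to a pose.
- robot.servo_line(position, ori=None, speed=0.15): straight line of the TCP; ori=None keeps the orientation; speed is the mean speed in m/s.
- robot.movej(angles): joint-space move.
- robot.move_gripper(opening): opening from 0.0 (shut) to 1.0 (fully open); the grip force is fixed at half the most; returns when the fingers have stopped.
- robot.dwell(seconds).
- robot.ik(position, orientation): joint angles nearest the present ones, or None.
- robot.grab_frame(name): name is "side" or "top" or "wrist"; returns (picture, depth): 384x512x3 uint8, red, green, blue; 384x512 float32, m along the optical axis (not along the pixel's ray), 0 where there is no reading.
- robot.camera_info(name): a dict with "vfov" (degrees; the focal length in pixels is half the picture's height over the tangent of half this angle, whatever the lens; pixels are square), "cx", "cy" (the principal point, pixels), "view" (4x4, takes a point from world to camera coordinates); the wrist camera has in their place "T_tool_cam" (4x4, takes a point from camera to tool coordinates, whose origin is the TCP and whose axes are the flange's). Camera axes: x right, y down, z forward; pixel columns grow to the right and rows downward; lengths in m; the calibration is good to about 2 mm. A picture is of the moment at which its call begins: read the wrist's pose just before it. camera_info takes no time and is no camera call.
A pose or a line that the arm cannot do raises robot.Unreachable and nothing moves.
- robot.job_done(): hands the job in; it is judged then, once.
Readings, each from a call of its own:
- robot.read_t(): time.
- robot.read_qpos(): joint angles.
- robot.read_qvel(): joint speeds.
- robot.read_effort(): joint torques, N m.
- robot.read_position(): TCP position.
- robot.read_tcp_rot(): TCP orientation.
- robot.read_force(): force on the tool from outside, world axes, zero at the start.
- robot.read_ft_torque(): the same for the moment, N m.
- robot.read_grip_width(): opening from 0.0 (shut) to 1.0 (fully open).
- robot.read_finger_force(): force on a finger pad.
Only numpy, scipy, OpenCV 4.12 (cv2) and the standard library are available. Lean on these libraries where they do the work, as an engineer would, in place of code of your own. Each camera call takes 0.05 s, during which the arm holds its last target. There are 200 camera calls.

## Task

Slide the stop bar of the paper gauge by its black grip until its brass pointer lines up with the red index, while the wedge is still loose. Then push the red thumb plate of the brass wedge straight in under the blue bridge, firmly but not harder than a thumb would, until it jams the bar fast, and let go with the wedge left tight and the pointer still on the index. Leave the things around the gauge where they are.

Things in the scene. Friction and masses are not known exactly. Their poses are not given: they have to be found in the camera images.
- gauge: paper-stop gauge: grey board 190 (its x) x 320 (its y) x 10 mm, fixed to the desk. Origin: centre of its underside; +x points away from the robot, +y left (turned up to 0.3 rad). On it the stop bar slides along y under a blue bridge; in front of the bridge a dark steel bed 30 mm wide (gauge x -70 to +8 mm, top 22 mm above the desk) carries the wedge
- stop_bar: aluminium stop bar 40 x 270 x 11.5 mm with a cross fence and a black grip; slides only along the gauge's y, travel 90 mm, takes about 2 N, stays where left. Origin: underside of the bar at gauge x +30 mm, at gauge y 0 when at the right end of travel. Its top is 22 mm above the desk
- grip (a point): middle of the black grip on the stop bar, 40.5 mm above the desk. The grip is an upright block 16 mm (gauge y) x 26 mm (gauge x), from 22 to 57 mm above the desk, free on all sides for 35 mm at least
- pointer (a point): tip of the brass pointer at the front end of the fence, 27 mm above the desk; moves with the stop bar
- index: red index block 14 x 12 x 12 mm with a white line across its middle, fixed on the front edge of the gauge, turned like the gauge. Origin: centre of its underside, below the white line. It is always 30 to 80 mm to the left (gauge +y) of the pointer at the start; the pointer is right when it has the same gauge y as the index, to within 4 mm
- wedge: loose brass wedge 85 mm long (its x) and 22 wide, 8 mm high at the thin end (+x), rising 1:7 to 20, 0.22 kg; red upright thumb plate 8 mm thick, 34 high at the thick end. Origin: centre of its underside. Lies along gauge x, thin end in the bridge, 1.5 mm side play. Slides in with 1 to 4 N, then the force climbs over 5 to 15 mm; pushed with 16 to 24 N it jams and stays. Over 30 N is too hard
- thumb (a point): middle of the thumb plate's outer face (the face towards the robot), 12 mm above the wedge's underside and 34 mm above the desk: the place to push, along gauge +x. Free room for fingertips in front of it; keep the tips over 24 mm above the desk here
- eraser: loose blue and white eraser 20 x 46 x 12 mm lying on the gauge board between wedge and fence; leave alone
- stapler: loose blue stapler 34 x 128 x 52 mm at the front right; leave alone
- mug: loose striped mug 90 mm high on the right; leave alone
- tape_1: loose roll of tape, 96 mm across, 48 mm high, on the left; leave alone
- bridge_mid (a point): a fixed point of the gauge on top of the stop bar, under the middle of the blue bridge (66 mm deep along gauge x, 44 mm wide, top about 54 mm above the desk). In the bridge a sprung steel ramp slopes 1:7, low at the far side. Its height varies by up to 1.5 mm either way and is not reported, so where the wedge jams (15 to 60 mm further in than it starts) must be felt
There are look-alikes about, which are no part of the job. What is shaped like the wedge but turquoise is not meant.

How it is judged:
By the outcome, as a careful person would: the job done as asked, in the order asked, and still so for the second after the job is handed in, with the robot touching nothing.
It also fails if it takes over 64 s, if anything falls off the work surface, if the arm or the gripper's body presses on something with over 40 N, if the wrist force passes 120 N, or if a joint passes its speed limit or range.

## Working session

There is one attempt and no reset: what is moved stays moved. The work goes in short steps, each a Python script; the robot and the scene stay as the last script left them, time stands still between calls to the robot, and variables do not carry over. Pictures are saved under pics/ and viewed, at most 10 in all, crops included, and the job is handed in when it is done.

```bash
mkdir -p pics; cat > h.py <<'E'
import numpy as np, cv2
from rig import robot
def snap(n,save):
    p,d=robot.grab_frame(n); np.savez('pics/'+save+'.npz',p=p,d=d); cv2.imwrite('pics/'+save+'.png',p[:,:,::-1]); return p,d
def crop(save,x0,y0,x1,y1,s,out):
    p=np.load('pics/'+save+'.npz')['p']; cv2.imwrite('pics/'+out+'.png',cv2.resize(p[y0:y1,x0:x1,::-1],None,fx=s,fy=s,interpolation=cv2.INTER_CUBIC))
def ray(n,u,v):
    c=robot.camera_info(n); f=192/np.tan(np.radians(c['vfov']/2)); V=np.array(c['view'])
    R=V[:3,:3]; o=-R.T@V[:3,3]; return o,R.T@np.array([(u-c['cx'])/f,(v-c['cy'])/f,1])
def atz(n,u,v,z):
    o,r=ray(n,u,v); return o+r*(z-o[2])/r[2]
def atd(n,save,u,v):
    d=np.load('pics/'+save+'.npz')['d']; o,r=ray(n,u,v); return o+r*d[int(round(v)),int(round(u))]
E
python3 - <<'E'
from h import *
p,_=snap('top','t'); q,_=snap('side','s')
cv2.imwrite('pics/both.png',np.vstack([p[:,:,::-1]])) 
for n in('top','side'):
    c=robot.camera_info(n);print({k:np.round(v,3) for k,v in c.items()})
print(robot.read_t(),robot.read_tcp_rot())
E
```

```text
{'vfov': np.float64(51.682), 'cx': np.float64(251.715), 'cy': np.float64(190.819), 'view': array([[ 1.300e-02, -1.000e+00, -1.000e-03,  9.000e-03],
       [-9.760e-01, -1.300e-02, -2.180e-01,  5.310e-01],
       [ 2.180e-01,  4.000e-03, -9.760e-01,  1.254e+00],
       [ 0.000e+00,  0.000e+00,  0.000e+00,  1.000e+00]])}
{'vfov': np.float64(48.078), 'cx': np.float64(252.43), 'cy': np.float64(188.331), 'view': array([[ 0.996, -0.091,  0.017, -0.491],
       [-0.035, -0.548, -0.836,  0.076],
       [ 0.085,  0.832, -0.549,  1.228],
       [ 0.   ,  0.   ,  0.   ,  1.   ]])}
0.1 [[ 9.29081025e-01 -3.69876039e-01 -4.07045182e-04]
 [-3.69876234e-01 -9.29079955e-01 -1.41741961e-03]
 [ 1.46092029e-04  1.46745400e-03 -9.99998913e-01]]
```

View pics/t.png

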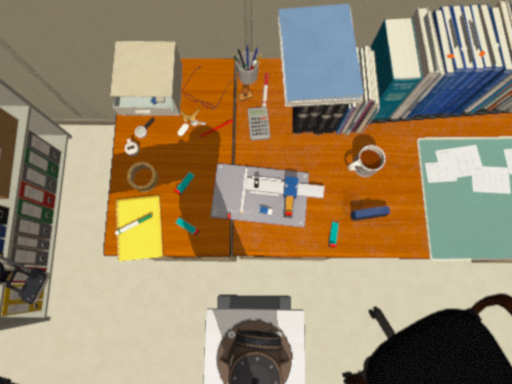

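View pics/s.png

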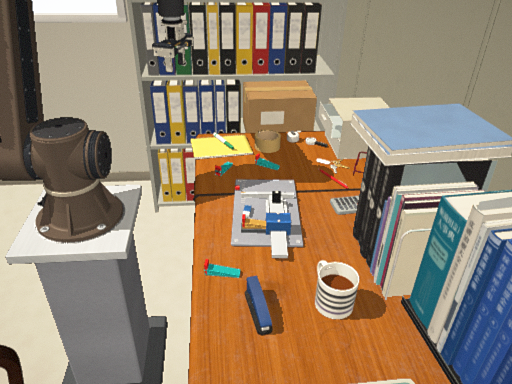

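The top view shows the gauge at about (262,195): bridge (290,187), brass wedge with a red plate (288,207), index (229,215). Three turquoise look-alikes lie at (185,182), (187,226) and (333,233). The brass wedge under the bridge is the one meant. I'll enlarge to confirm.

```bash
python3 - <<'E'
from h import *
crop('t',205,155,335,235,6,'tc'); crop('s',225,170,310,265,6,'sc')
E
```

```text
(no output)
```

View pics/tc.png

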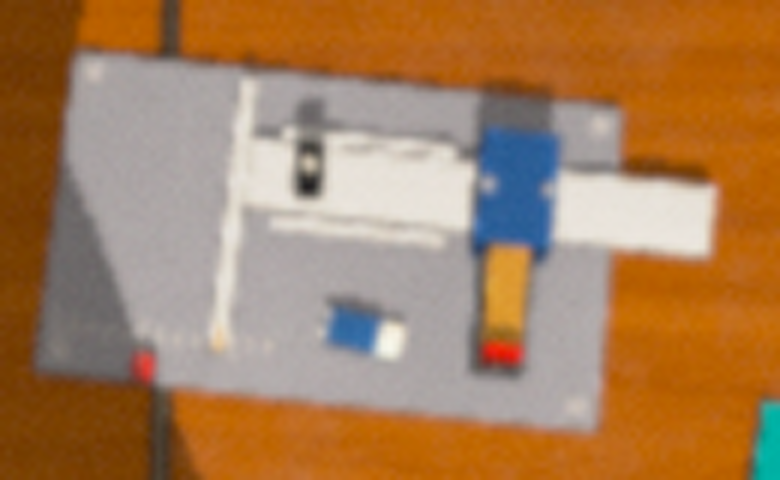

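View pics/sc.png

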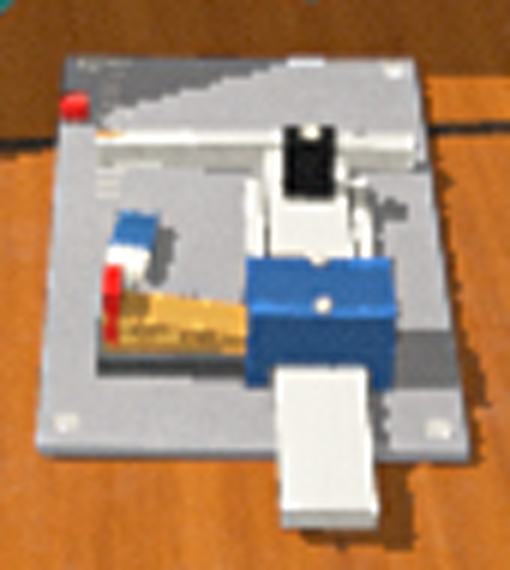

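The crops confirm it: one brass wedge with a red thumb plate at crop (502,352), on the steel bed under the bridge. The grip is at (308,168), the pointer at (218,340) and the index at (143,365). Next I'll get a rough gauge pose and then a closer wrist view.

```bash
cat >> h.py <<'E'
def tc(u,v,z): return atz('top',205+(u+.5)/6-.5,155+(v+.5)/6-.5,z)
def sc(u,v,z): return atz('side',225+(u+.5)/6-.5,170+(v+.5)/6-.5,z)
E
python3 - <<'E'
from h import *
np.set_printoptions(precision=4,suppress=True)
C=[tc(*a,.01) for a in[(78,50),(620,103),(600,432),(35,375)]]
c=np.mean(C,0);print(C,c,[np.linalg.norm(C[i]-C[(i+1)%4]) for i in range(4)])
ey=(C[0]+C[3]-C[1]-C[2])[:2]; a=np.arctan2(ey[1],ey[0])-np.pi/2;print('yaw',a)
ex=np.array([np.cos(a),np.sin(a)]);ey=np.array([-ex[1],ex[0]])
def G(p):return np.r_[(p[:2]-c[:2])@ex,(p[:2]-c[:2])@ey]
for n,u,v,z in[('grip',308,165,.057),('pointer',218,340,.027),('index',143,362,.022),('plate top',502,345,.056)]:
    P=tc(u,v,z);print(n,P,G(P))
for n,u,v,z in[('grip',308,132,.057),('pointer',105,134,.027),('index',75,98,.022),('plate top',114,268,.056)]:
    P=sc(u,v,z);print('side',n,P,G(P))
print(robot.camera_info('wrist'))
# wrist overview
R=np.array([[0,0,0],[0,0,0],[0,0,-1.]]);R[:2,0]=ex;R[:2,1]=-ey;R[1,1]=-ey[1]
R[:,1]=[-ey[0],-ey[1],0]
for s in(1,-1):
    RR=R.copy();RR[:,:2]*=s;print(s,robot.ik(np.r_[c[:2]-.0*ex,.33],RR),np.linalg.det(RR))
E
```

```text
[array([0.6394, 0.1361, 0.01  ]), array([ 0.6116, -0.1785,  0.01  ]), array([ 0.4201, -0.1639,  0.01  ]), array([0.4483, 0.1543, 0.01  ])] [ 0.5299 -0.013   0.01  ] [np.float64(0.31586350970555377), np.float64(0.191971241213456), np.float64(0.3194335339035839), np.float64(0.19198301426076386)]
yaw -0.08826412241077342
grip [0.5607 0.002  0.057 ] [0.0294 0.0176]
pointer [0.4668 0.0509 0.027 ] [-0.0685  0.0581]
index [0.4546 0.0928 0.022 ] [-0.0843  0.0988]
plate top [ 0.4611 -0.1051  0.056 ] [-0.0604 -0.0978]
side grip [ 0.5598 -0.001   0.057 ] [0.0288 0.0146]
side pointer [0.4655 0.0484 0.027 ] [-0.0695  0.0554]
side index [0.453  0.0901 0.022 ] [-0.0857  0.0959]
side plate top [ 0.4587 -0.1023  0.056 ] [-0.063  -0.0953]
{'vfov': 61.230505764857014, 'cx': 253.52842442877827, 'cy': 185.29127763199347, 'T_tool_cam': array([[ 0.0008, -0.9582, -0.2861,  0.0775],
       [ 1.    ,  0.0008,  0.0002,  0.0006],
       [ 0.0001, -0.2861,  0.9582, -0.159 ],
       [ 0.    ,  0.    ,  0.    ,  1.    ]])}
1 [ 19.813    3.767   -7.5606   0.     -78.6724  65.1298] 1.0
-1 [  19.813     3.767    -7.5606    0.      -78.6724 -114.8702] 1.0
```

Corner spacing matches the board (0.316–0.319 × 0.192 m), and both cameras put the index about 40.5 mm left of the pointer, which is within the 30–80 mm given. Next is the wrist view.

```bash
cat >> h.py <<'E'
A=-0.088; c0=np.array([.5299,-.013])
def frame(a=None,c=None):
    a=A if a is None else a; c=c0 if c is None else c
    ex=np.array([np.cos(a),np.sin(a)]);ey=np.array([-ex[1],ex[0]])
    R=np.array([[ex[0],-ey[0],0],[ex[1],-ey[1],0],[0,0,-1.]])
    return c,ex,ey,R
def W(x,y,z,a=None,c=None):
    c,ex,ey,R=frame(a,c); return np.r_[c+x*ex+y*ey,z]
def wz(u,v,z,P,R):
    i=robot.camera_info('wrist'); f=192/np.tan(np.radians(i['vfov']/2)); T=np.array(i['T_tool_cam'])
    o=P+R@T[:3,3]; r=R@T[:3,:3]@np.array([(u-i['cx'])/f,(v-i['cy'])/f,1]); return o+r*(z-o[2])/r[2]
E
python3 - <<'E'
from h import *
R=frame()[3]
robot.goto(W(-.045,.01,.19),R); robot.move_gripper(.32)
P=robot.read_position();Rr=robot.read_tcp_rot();p,d=snap('wrist','w');np.savez('pics/wp.npz',P=P,R=Rr)
print(robot.read_t(),P,robot.read_force())
cv2.imwrite('pics/w2.png',cv2.resize(p[:,:,::-1],(800,600),interpolation=cv2.INTER_CUBIC))
E
```

```text
3.6333 [0.48596031 0.00090726 0.1900007 ] [-0.28418088 -0.7161895   0.18734528]
```

View pics/w2.png

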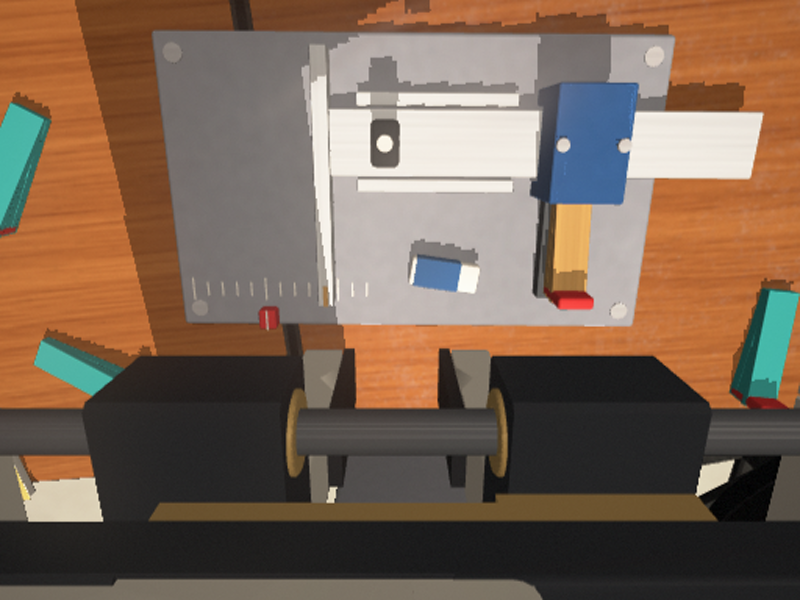

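The view shows the board corners at (153,31), (674,37), (634,325) and (187,323), grip dot (385,143), plate (572,300), pointer near (326,300) and index near (269,318). One enlarged crop of the pointer and index comes next, plus one of the plate.

```bash
python3 - <<'E'
from h import *
p=np.load('pics/w.npz')['p'][:,:,::-1]
f=lambda x0,y0:cv2.resize(p[y0:y0+50,x0:x0+65],None,fx=12,fy=6*2,interpolation=cv2.INTER_CUBIC)[:, :]
a=cv2.resize(p[170:215,155:220],None,fx=12,fy=12,interpolation=cv2.INTER_CUBIC)
cv2.imwrite('pics/w3.png',a)
E
```

```text
(no output)
```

View pics/w3.png

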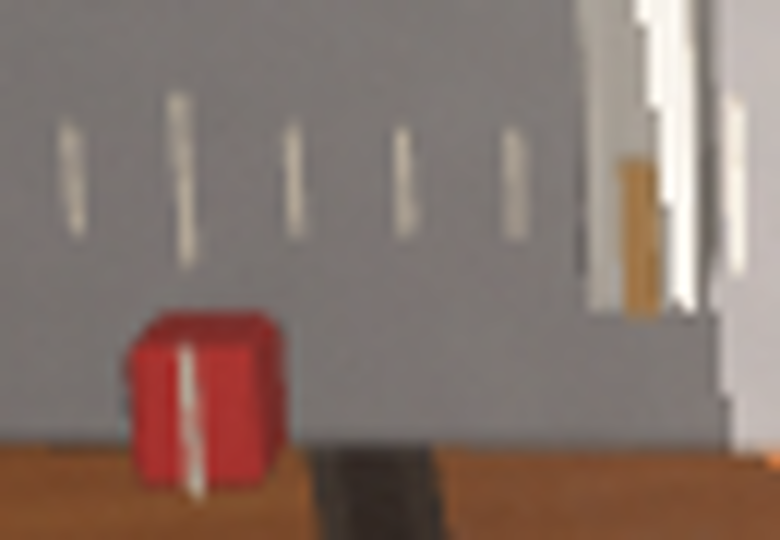

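```bash
python3 - <<'E'
from h import *
np.set_printoptions(precision=4,suppress=True)
q=np.load('pics/wp.npz');P,R=q['P'],q['R']
w=lambda u,v,z:wz((u+.5)/1.5625-.5,(v+.5)/1.5625-.5,z,P,R)
C=[w(*a,.01) for a in[(153,31),(674,37),(634,325),(187,323)]]
c=np.mean(C,0);ey=(C[0]+C[3]-C[1]-C[2])[:2];a=np.arctan2(ey[1],ey[0])-np.pi/2
print(c,a,[np.linalg.norm(C[i]-C[(i+1)%4]) for i in range(4)])
_,ex,ey,_=frame(a,c[:2])
for n,u,v,z in[('grip',385,143,.057),('pointer',326,302,.027),('indexline back',269,309,.012+.0),('plate',572,292,.056),('bridge dots',563,145,.054),('',625,145,.054)]:
    X=w(u,v,z);print(n,X,(X-c)[:2]@ex,(X-c)[:2]@ey)
E
```

```text
[ 0.5291 -0.0139  0.01  ] -0.09481119459611409 [np.float64(0.31599701992833346), np.float64(0.18641195696876292), np.float64(0.3183414780132596), np.float64(0.18821194780585104)]
grip [0.561  0.0001 0.057 ] 0.030425591088861968 0.016903017823277293
pointer [0.4628 0.0495 0.027 ] -0.07209369779211941 0.056823005068166184
indexline back [0.4564 0.0926 0.012 ] -0.08245375163424229 0.09913490400650657
plate [ 0.4651 -0.1043  0.056 ] -0.05515685963012487 -0.09609460245874628
bridge dots [ 0.5513 -0.0989  0.054 ] 0.030080970105513187 -0.08261946735370723
 [ 0.5482 -0.1335  0.054 ] 0.030344196052789187 -0.11730580194468625
```

The crop shows the index's white line centred at crop (190,418) and the brass pointer tip at (640,312). I'll compute both, checking heights against the depth readings.

```bash
python3 - <<'E'
from h import *
np.set_printoptions(precision=4,suppress=True)
q=np.load('pics/wp.npz');P,R=q['P'],q['R'];d=np.load('pics/w.npz')['d']
i=robot.camera_info('wrist');f=192/np.tan(np.radians(i['vfov']/2));T=np.array(i['T_tool_cam'])
def dp(u,v):
    r=R@T[:3,:3]@np.array([(u-i['cx'])/f,(v-i['cy'])/f,1]);return P+R@T[:3,3]+r*d[round(v),round(u)]
_,ex,ey,_=frame(-.0915,np.array([.5295,-.0135]))
g=lambda X:((X[:2]-[.5295,-.0135])@ex,(X[:2]-[.5295,-.0135])@ey)
k=lambda u,v:(155+(u+.5)/12-.5,170+(v+.5)/12-.5)
for n,u,v,z in[('idx',190,418,.022),('idxlow',195,480,.022),('ptr',640,312,.027),('ptr2',640,250,.027)]:
    X=wz(*k(u,v),z,P,R);D=dp(*k(u,v));print(n,X,g(X),'depth',D,g(D))
for n,u,v in[('grip',380,145),('plate',572,297),('plate2',572,303),('board',250,200)]:
    D=dp(u/1.5625,v/1.5625);print(n,D,g(D))
E
```

```text
idx [0.4522 0.0926 0.022 ] (np.float64(-0.08671768157356766), np.float64(0.09862191133983111)) depth [0.4529 0.0919 0.0243] (np.float64(-0.08588030161148942), np.float64(0.09800070655056507))
idxlow [0.4463 0.0931 0.022 ] (np.float64(-0.09262170041301815), np.float64(0.09858137923911649)) depth [0.4471 0.0925 0.0242] (np.float64(-0.09178259341210432), np.float64(0.0979885098262021))
ptr [0.4601 0.0505 0.027 ] (np.float64(-0.07491078212421894), np.float64(0.05738430676275749)) depth [0.4605 0.0503 0.028 ] (np.float64(-0.07457122785404677), np.float64(0.05723497167624432))
ptr2 [0.4658 0.0498 0.027 ] (np.float64(-0.06924594853511767), np.float64(0.057180505581167725)) depth [0.466  0.0497 0.0277] (np.float64(-0.06903388671477374), np.float64(0.05708247904583333))
grip [0.5601 0.0028 0.0583] (np.float64(0.028953962786179097), np.float64(0.018994072781494745))
plate [ 0.4611 -0.1052  0.054 ] (np.float64(-0.05976333978266775), np.float64(-0.0975436155968596))
plate2 [ 0.4579 -0.1046  0.0559] (np.float64(-0.0629769904034551), np.float64(-0.09722999438003822))
board [0.5324 0.0928 0.0124] (np.float64(-0.006810837264440188), np.float64(0.10613882150498317))
```

The index is about 41 mm left of the pointer, and the heights agree to about 2 mm. I'll grip the bar and slide it.

```bash
python3 - <<'E'
from h import *
a=-.091; _,ex,ey,R=frame(a)
g=np.array([.5605,.0005])
robot.goto(np.r_[g,.10],R); robot.servo_line(np.r_[g,.029],speed=.1)
print(robot.read_force(),robot.read_t())
robot.move_gripper(0); print('w',robot.read_grip_width()*88,robot.read_finger_force(),robot.read_force())
robot.servo_line(np.r_[g+.041*ey,.029],speed=.04); robot.dwell(.2)
print(robot.read_position(),robot.read_force(),robot.read_t())
robot.move_gripper(.32)
robot.servo_line(np.r_[g+.041*ey,.10],speed=.15)
robot.goto(np.r_[W(-.045,.03,.19)[:2],.19],R)
P=robot.read_position();Rr=robot.read_tcp_rot();p,d=snap('wrist','v');np.savez('pics/vp.npz',P=P,R=Rr);snap('top','t2')
print(P,robot.read_t())
cv2.imwrite('pics/v3.png',cv2.resize(p[150:215,130:225,::-1],None,fx=8,fy=8,interpolation=cv2.INTER_CUBIC))
E
```

```text
[ 0.24541851 -0.7744693  -0.35470163] 5.0333
w 15.652102975827871 30.000112652778625 [-1.39307702  1.26698416  6.06986505]
[0.56481421 0.04137609 0.02962002] [-0.25540151 -1.10625327  6.23236135] 6.7833
[0.48727389 0.02080929 0.18979414] 8.55
```

View pics/v3.png

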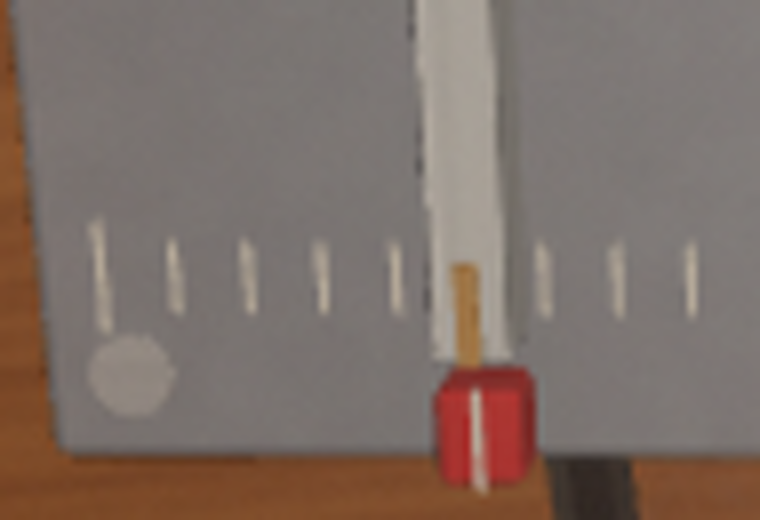

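The pointer tip at (470,364) lines up with the white line extrapolated to about (473,364), well within 4 mm. Now I'll feel the wedge in with shut fingertips tilted so that only the tip corner touches at thumb height.

```bash
cat > push.py <<'E'
from h import *
np.set_printoptions(precision=4,suppress=True)
q=np.load('pics/vp.npz');k=lambda u,v:(130+(u+.5)/8-.5,150+(v+.5)/8-.5)
a=-.091;_,ex,ey,R=frame(a)
D=wz(*k(470,362),.027,q['P'],q['R'])-wz(*k(478,435),.022,q['P'],q['R']);print('pointer-index y err',D[:2]@ey)
th=np.radians(15);E3=np.r_[ex,0];Z=np.array([0,0,1.])
tz=np.sin(th)*E3-np.cos(th)*Z;ty=R[:,1];R=np.c_[np.cross(ty,tz),ty,tz]
T=np.array([.4565,-.1045]);p=lambda s,z=.032:np.r_[T+(s-.0092)*ex,z]
robot.move_gripper(0)
robot.goto(p(-.03,.11),R);robot.servo_line(p(-.03),speed=.12);robot.dwell(.3)
rd=lambda:np.mean([robot.read_force() for _ in range(3)],0)
b=rd();t0=robot.read_t();print('bias',b,t0)
s=-.022;log=[];F=0
robot.servo_line(p(s),speed=.05)
while s<.068 and robot.read_t()<50:
    s+=.001 if F<5 else .0004
    robot.servo_line(p(s),speed=.03);robot.dwell(.03)
    f=rd()-b;F=-f[:2]@ex;log.append((s*1e3,F,f[2],f[:2]@ey))
    if F>20:break
robot.dwell(.3);f=rd()-b
print(np.array(log)[::4]);print(log[-1],'hold',-f[:2]@ex,f[2],robot.read_t(),robot.read_position())
E
python3 push.py
```

```text
pointer-index y err -0.0005730145403815643Traceback (most recent call last):
  File "push.py", line 10, in <module>
    robot.goto(p(-.03,.11),R);robot.servo_line(p(-.03),speed=.12);robot.dwell(.3)
                              ~~~~~~~~~~~~~~~~^^^^^^^^^^^^^^^^^^^
rig.Unreachable: the arm cannot follow that straight line within its joint ranges
```

```bash
python3 - <<'E'
from h import *
a=-.091;_,ex,ey,R0=frame(a);E3=np.r_[ex,0];Z=np.array([0,0,1.]);T=np.array([.4565,-.1045])
print(robot.read_t(),robot.read_position())
for t in(15,10,5,0,-5):
    th=np.radians(t);tz=np.sin(th)*E3-np.cos(th)*Z;ty=R0[:,1];R=np.c_[np.cross(ty,tz),ty,tz]
    for fl in(1,-1):
        RR=R@np.diag([fl,fl,1])
        print(t,fl,[(s,None if (j:=robot.ik(np.r_[T+(s-.0092)*ex,.032],RR)) is None else np.round(j)) for s in(-.03,-.02,-.012,0,.06)])
E
```

```text
9.9333 [ 0.41765984 -0.10112665  0.11055772]
15 1 [(-0.03, None), (-0.02, None), (-0.012, None), (0, None), (0.06, array([ 11.,  12., -53.,  22., -11.,  52.]))]
15 -1 [(-0.03, None), (-0.02, None), (-0.012, None), (0, None), (0.06, array([  11.,   12.,  -53.,   22.,  -11., -128.]))]
10 1 [(-0.03, array([ 16.,   6., -56.,  11., -19.,  58.])), (-0.02, array([ 15.,   7., -55.,  11., -19.,  60.])), (-0.012, array([ 15.,   8., -54.,  10., -19.,  60.])), (0, array([ 14.,   9., -52.,  10., -20.,  62.])), (0.06, array([ 12.,  14., -44.,   7., -23.,  67.]))]
10 -1 [(-0.03, array([  16.,    6.,  -56.,   11.,  -19., -122.])), (-0.02, array([  15.,    7.,  -55.,   11.,  -19., -120.])), (-0.012, array([  15.,    8.,  -54.,   10.,  -19., -120.])), (0, array([  14.,    9.,  -52.,   10.,  -20., -118.])), (0.06, array([  12.,   14.,  -44.,    7.,  -23., -113.]))]
5 1 [(-0.03, array([ 15.,   9., -49.,   4., -28.,  67.])), (-0.02, array([ 14.,   9., -48.,   3., -28.,  68.])), (-0.012, array([ 14.,  10., -47.,   3., -28.,  68.])), (0, array([ 13.,  11., -45.,   3., -29.,  69.])), (0.06, array([ 11.,  16
[... 779 characters left out ...]
 -107.])), (0, array([  12.,   14.,  -40.,   -0.,  -36., -107.])), (0.06, array([  10.,   18.,  -33.,    0.,  -39., -105.]))]
-5 1 [(-0.03, array([ 12.,  14., -39.,  -2., -42.,  75.])), (-0.02, array([ 11.,  15., -38.,  -2., -42.,  75.])), (-0.012, array([ 11.,  15., -37.,  -2., -43.,  76.])), (0, array([ 10.,  16., -35.,  -2., -43.,  76.])), (0.06, array([  9.,  21., -28.,  -2., -46.,  77.]))]
-5 -1 [(-0.03, array([  12.,   14.,  -39.,   -2.,  -42., -105.])), (-0.02, array([  11.,   15.,  -38.,   -2.,  -42., -105.])), (-0.012, array([  11.,   15.,  -37.,   -2.,  -43., -104.])), (0, array([  10.,   16.,  -35.,   -2.,  -43., -104.])), (0.06, array([   9.,   21.,  -28.,   -2.,  -46., -103.]))]
```

A tilt of 6° is reachable all along the path.

```bash
sed -i 's/radians(15)/radians(6)/; s/z=\.032/z=.033/' push.py; python3 push.py
```

```text
pointer-index y err -0.0005745826842731296
bias [0.6357 0.0888 0.3169] 11.5667
[[-21.       0.0599  -1.2323  -0.2671]
 [-17.       0.7264  -0.9064  -0.3745]
 [-13.      -0.0774  -0.6036   0.8199]
 [ -9.       0.4893  -0.4983  -0.5541]
 [ -5.      -0.0387  -0.0789  -0.3352]
 [ -1.       1.4096  -1.0613  -0.1541]
 [  3.       1.3381  -0.5852   0.02  ]
 [  7.       0.046   -0.8092  -0.0087]
 [ 11.       1.1871  -0.1934   0.1037]
 [ 15.       0.4215  -0.0704  -0.5973]
 [ 19.       0.998   -0.6265  -0.6147]
 [ 21.8      5.6512   3.8651  -0.8143]
 [ 23.4      8.5827   6.9761   0.5503]
 [ 25.      10.5175   7.4649   0.3245]
 [ 26.6     13.812    9.0259  -0.1494]
 [ 28.2     15.1571  10.9313   0.1734]
 [ 29.8     17.0307  12.9691   1.3898]
 [ 31.4     18.9258  14.3865   1.1668]]
(32.200000000000045, np.float64(20.246049449531267), np.float64(14.874055532169168), np.float64(0.7035703980845454)) hold 20.328515618101537 13.917753854885829 32.2917 [ 0.4735 -0.1077  0.0316]
```

The force climbed to 20.3 N and held. Retreating, then checking the pointer and the wedge.

```bash
python3 - <<'E'
from h import *
a=-.091;_,ex,ey,R=frame(a)
P=robot.read_position()
robot.servo_line(np.r_[P[:2]-.03*ex,.033],speed=.04)
print(robot.read_force(),robot.read_position())
q=robot.read_position();robot.servo_line(np.r_[q[:2],.12],speed=.15)
robot.goto(np.r_[W(-.045,.01,.19)[:2],.19],R)
P=robot.read_position();Rr=robot.read_tcp_rot();p,d=snap('wrist','x');np.savez('pics/xp.npz',P=P,R=Rr)
cv2.imwrite('pics/x2.png',cv2.resize(p[:225,90:440,::-1],None,fx=2.25,fy=2.25,interpolation=cv2.INTER_CUBIC));print(robot.read_t(),P)
E
```

```text
[ 0.63151979 -0.16744907  0.1390999 ] [ 0.44406078 -0.10485786  0.03309931]
34.7167 [0.4854953  0.00133925 0.18863197]
```

View pics/x2.png

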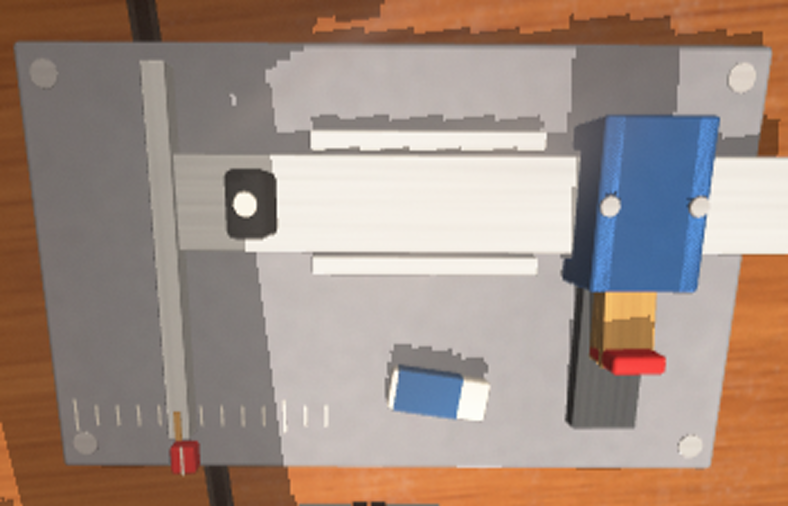

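The picture shows the wedge pushed well in, with its plate now at (635,362). The pointer at (177,430) runs straight into the index line at (183,457), and the eraser is untouched. The robot is clear, so I'm handing in.

```bash
python3 -c "
from rig import robot
print(robot.job_done())"
```

```text
the job is handed in; nothing more can be done
None
```

I slid the bar until the pointer was within about 1 mm of the red index, then pushed the wedge in until the force climbed to about 20 N. After the release the wedge had stayed in and the pointer was still on the index; I did not test the jam by pulling, and handed the job in at about 35 s.

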